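# Rehang the ear defenders and shield the pipe joint

## Robot

A 6-joint arm with a two-finger parallel gripper is mounted at the origin on the work surface. World frame = base frame: x ahead of the robot, y to its left, z up, the work surface at z = 0. Lengths are in m, angles in degrees, forces in N, time in s.
With the tool pointing down it reaches from about 0.35 to 0.875 m from the base axis. Payload 4.2 kg.
Tool frame: the origin (TCP) lies at the very end of the fingers, on their centre line; the grasp point (between the pads) lies 19 mm behind it; z points along the fingers, y is the line along which they close (so a half turn about z gives the same grasp; the last joint's range is limited). The gripper opens to 87 mm and grips with 3 to 60 N. Pads are 19 mm wide; open, the fingers measure 117 mm over their backs; the gripper's body (75 mm by 190 mm) begins 51 mm behind the grasp point.
Start: joints at [-53.251, 22.042, 0.453, 0, -68.411, -14.817], TCP at [0.233, -0.58, 0.223] pointing down, gripper open.
Joint ranges: [-179.83, 179.83], [-69.29, 118.12], [-61.27, 80.66], [-181.25, 117.63], [-171.15, -9.14], [-177.46, 177.46]. Speed limits (degrees/s): [159.86, 159.86, 180, 180, 180, 180].

## Interface

Orientations are given as a 3x3 rotation matrix whose columns are the frame's x, y, z axes.
In Python, from station import r gives the robot as it stands.
- The arm moves only by the tool jog_arm, never from a script. Its argument "plan" is text: rows parted by semicolons, each of 7 numbers parted by spaces: the shift along the tool's x, y, z normalised to -1 to 1, where 1 is 0.025 m, then the turn, a rotation vector about the tool's x, y, z normalised to -1 to 1, where 1 is 8 degrees, then the closure, from -1 (fully open) to 1 (shut). A call has exactly 10 rows; each row shifts and turns the commanded pose from where the row before left it, along the tool's axes as they then stand; what a row does not reach is not made up. A row lasts 1/10 s, in which the tool goes at most 50 mm and 8.59 degrees, less where a joint would pass 70% of its speed; a pose out of reach is approached as far as the arm can. A call with a number of a shift or a turn outside -1 to 1 is refused whole. A call with a gripper value outside its range is refused whole. The fingers move at their own pace and stop on an object; the grip force is fixed at half the most. Time passes only in rows, so rows that do not move let the fingers close, or fill a call up. It gives the time, the measured TCP pose, the force, the opening and the grip force at its end, in the units of the state.
- r.sense(): the state, without advancing time (a new reading comes with each control period).
- r.capture(name): name is "side" or "top"; returns (picture, depth): 384x512x3 uint8, red, green, blue; 384x512 float32, m along the optical axis (not along the pixel's ray), 0 where there is no reading.
- r.get_calibration(name): a dict with "mtx" (3x3 intrinsics, pixels), "extrinsics" (4x4, takes a point from camera to world coordinates). Camera axes: x right, y up, looking along -z (the intrinsics and any distortion apply to the point x, -y, -z); pixel columns grow to the right and rows downward; lengths in m; the calibration is good to about 2 mm. A picture is of the moment at which its call begins. get_calibration takes no time and is no camera call.
- r.finish_job(): hands the job in; it is judged then, once.
The state is a dict: "time_s": time; "joints": joint angles; "joint_velocities": joint speeds; "effort": joint torques, N m; "tcp_pos": TCP position; "ee_rot": TCP orientation; "wrist_force": force on the tool from outside, world axes, zero at the start; "moment": the same for the moment, N m; "gripper_width": opening from 0.0 (shut) to 1.0 (fully open); "gripper_force": force on a finger pad.
Only numpy, scipy, OpenCV 4.12 (cv2) and the standard library are available. Lean on these libraries where they do the work, as an engineer would, in place of code of your own. Each camera call takes 0.05 s, during which the arm holds its last target. There are 200 camera calls.

## Task

Someone has left the ear defenders hanging on the fuel pipe's flange joint. First hang them over the grab rail instead, clear of its posts, a cup on either side and hanging free. Then lower the spray shield gently over the flange joint until it sits fully down, centred so that it covers both flanges, and leave everything else on the bench undisturbed.

Things in the scene. Friction and masses are not known exactly. Their poses are not given: they have to be found in the camera images.
- ears: ear defenders: stiff black headband (inverted U), two round grey cups; rigid, 180 mm across, 0.25 kg. Origin: middle of the crown's underside, which rests on the bar. x cup to cup, y across the band, z up. Crown block 54 (x) x 34 (y) x 16 mm (z) above the origin: pinch along y; the bar is right beneath. Gap between cups 96 mm; they reach 121 mm below the origin. Start: hung on the flange joint
- shield: spray shield: inverted U of sheet metal with a dark grip bar on top, stands on its lower edges, 70 mm long (y), 102 wide (x), 0.45 kg. Origin: centre of underside, z up; half a turn is the same. Inside 86 mm wide, underside of flat roof at z 88 mm, roof top at 91. Grip bar 12 (x) x 64 (y) mm, from z 118 to 131 mm: pinch along x
- rail_mid (a point): middle of the steel grab rail's bar, on its axis, 158 mm above the bench; y along the bar, 24 mm diameter, posts of the same thickness at y = +120 and -120 mm. Properly hung, the ear defenders' origin is 12 mm above this point and their y lies along the bar. Fixed
- joint_mid (a point): centre of the flange joint, on the pipe axis, 130 mm above the bench; y along the pipe. Two flanges of 76 mm diameter, together 40 mm long, bolt heads 8 mm proud each end; white pipe 36 mm thick turning down to the bench at y = +130 and -130 mm. Fitted, the shield's roof rests on the flanges: its origin 50 mm below this point, its y along the pipe. Fixed
- rail: the grab rail on its two posts, fixed; origin on the bench under its middle, y along the bar
- pipe: the pipe run with the flange joint, fixed; origin on the bench under the joint, y along the pipe
- grease_can: bystander: closed white tin, 64 mm across, 85 mm tall; origin under its centre
- water_bottle: bystander: clear bottle with a green cap, 70 mm across, 190 mm tall; origin under its centre
- screwdriver: bystander: screwdriver with an orange handle lying on the bench, about 200 mm long; its x axis runs along it towards the tip
- wrench: bystander: steel wrench lying on the bench, about 180 mm long; its x axis runs along it
- parts_tray: bystander: empty open dark steel tray 140 x 180 x 35 mm; origin under its centre
- bearing_ring: bystander: steel ring 90 mm across, 24 mm tall, lying flat; origin under its centre
Mind the look-alikes: they are no part of the job. Leave any yellow look-alike of the shield alone.

How it is judged:
By the outcome, as a careful person would: the job done as asked, in the order asked, and still so for the second after the job is handed in, with the robot touching nothing.
It also fails if it takes over 69 s, if anything falls off the work surface, if the arm or the gripper's body presses on something with over 40 N, if the wrist force passes 120 N, or if a joint passes its speed limit or range.

## Working session

There is one attempt and no reset: what is moved stays moved. The work goes in short steps, Python scripts to look and compute and a tool call to move; the robot and the scene stay as the last step left them, time stands still between calls to the robot, and variables do not carry over. Pictures are saved under pics/ and viewed, at most 10 in all, crops included, and the job is handed in when it is done.

Besides the shell and the picture viewer there is one more tool, called after "Call:" by a JSON object that holds its "name" and its "arguments", one argument or row to a line. jog_arm: Moves the arm, as the interface text tells. Scaled input: -1 to 1 covers 0.025 m each way for a shift and 8 degrees each way for a turn. Its arguments: {"type":"object","properties":{"plan":{"type":"string"}},"required":["plan"]}

```bash
ls; mkdir -p pics; cat > h.py <<'E'
import numpy as np,cv2
from station import r
def cap(n):
    im,d=r.capture(n); return im,d
def world(n,d):
    c=r.get_calibration(n);K=np.array(c["mtx"]);T=np.array(c["extrinsics"])
    v,u=np.mgrid[0:d.shape[0],0:d.shape[1]]
    x=(u-K[0,2])/K[0,0]*d;y=(v-K[1,2])/K[1,1]*d
    P=np.stack([x,-y,-d,np.ones_like(d)],-1)@T.T
    P=P[...,:3];P[d==0]=np.nan
    return P
E
python3 - <<'E'
from h import *
for n in("top","side"):
    im,d=cap(n);np.savez(f"pics/{n}0.npz",im=im,d=d,P=world(n,d))
    cv2.imwrite(f"pics/{n}0.png",cv2.resize(im[...,::-1],(800,600)))
    c=r.get_calibration(n);print(n,c)
s=r.sense();print(s)
E
```

```text
pics
top {'mtx': array([[388.5723932 ,   0.        , 249.90964603],
       [  0.        , 388.5723932 , 188.07854328],
       [  0.        ,   0.        ,   1.        ]]), 'extrinsics': array([[-0.01350193,  0.99175325, -0.12744877,  0.42315706],
       [-0.99990047, -0.01391324, -0.00233756,  0.06313523],
       [-0.00409151,  0.12740452,  0.9918424 ,  1.09426507],
       [ 0.        ,  0.        ,  0.        ,  1.        ]])}
side {'mtx': array([[361.78659003,   0.        , 263.26983213],
       [  0.        , 361.78659003, 196.04162173],
       [  0.        ,   0.        ,   1.        ]]), 'extrinsics': array([[ 0.97688239,  0.17260502, -0.12612814,  0.45874044],
       [-0.21314908,  0.74121782, -0.63652463, -0.50898569],
       [-0.01637892,  0.6486938 ,  0.76087324,  0.76672635],
       [ 0.        ,  0.        ,  0.        ,  1.        ]])}
{'time_s': 0.1, 'joints': array([-5.32510290e+01,  2.20845038e+01,  3.87996765e-01, -2.51111968e-02,
       -6.84117752e+01, -1.48171872e+01]), 'joint_velocities': array([-0.03562667, -0.18102119,  0.1853616 ,  0.15173892,  0.03996763,
        0.03112741]), 'effort': array([-2.43353279e-04, -3.91690814e+01,  1.87933445e+01,  4.23194736e+00,
        1.34401731e-02, -7.62515538e-05]), 'tcp_pos': array([ 0.23325793, -0.57925872,  0.22159169]), 'ee_rot': array([[-9.27689528e-01, -3.73351702e-01, -8.04177001e-04],
       [-3.73352557e-01,  9.27687866e-01,  1.75809745e-03],
       [ 8.96365718e-05,  1.93121013e-03, -9.99998131e-01]]), 'wrist_force': array([ 0.11412658,  0.06346885, -0.3154639 ]), 'moment': array([ 0.02885154, -0.04788787, -0.03242129]), 'gripper_force': 0.0, 'gripper_width': 0.9995546744052655}
```

View pics/top0.png

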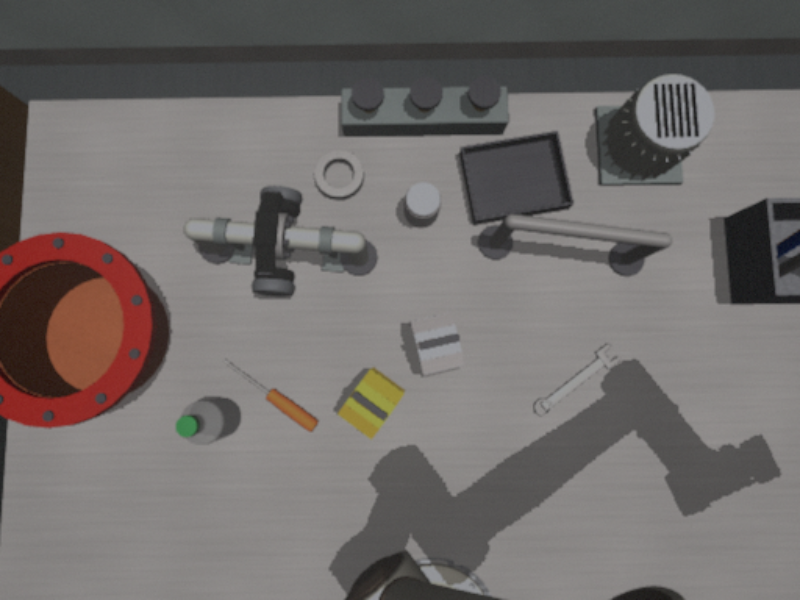

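View pics/side0.png

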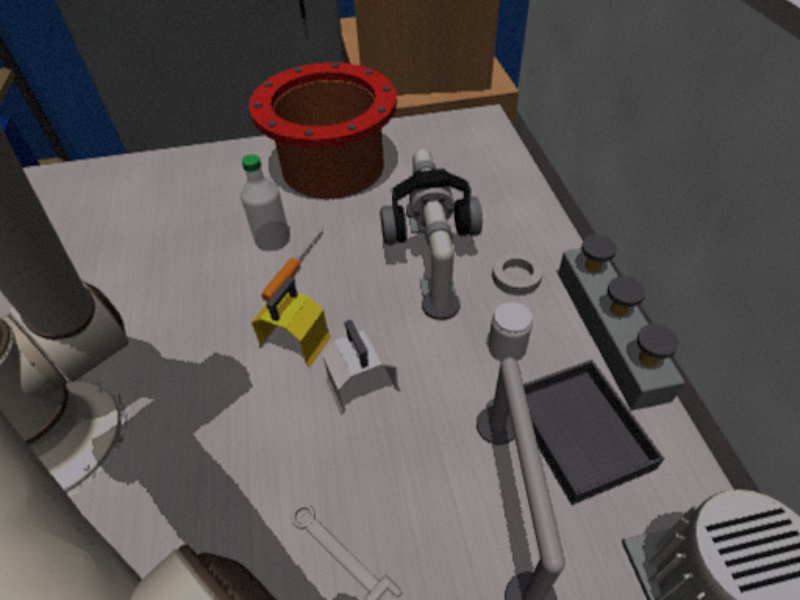

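The top view shows: ears at about (272,240), the pipe from (190,228) to (360,243), the rail from (510,222) to (668,240), the white shield at (438,348), and the yellow look-alike at (370,403), all in the 800x600 picture. Next I'll measure from depth.

```bash
cat > m.py <<'E'
from h import *
def box(P,u0,u1,v0,v1,z0,z1):  # 800x600 coords
    k=0.64;Q=P[int(v0*k):int(v1*k),int(u0*k):int(u1*k)].reshape(-1,3)
    return Q[(Q[:,2]>z0)&(Q[:,2]<z1)]
def rect(Q,name):
    (c,s,a)=cv2.minAreaRect(Q[:,:2].astype(np.float32)*1000)
    print(name,len(Q),"rect c",np.round(c,1),"size",np.round(s,1),"ang",round(a,1),"z pct",np.round(np.percentile(Q[:,2],[5,50,95])*1000,1))
def line(Q,name):
    l=cv2.fitLine(Q[:,:2].astype(np.float32)*1000,cv2.DIST_HUBER,0,.01,.01).ravel()
    t=(Q[:,:2]*1000-l[2:])@l[:2]
    print(name,len(Q),"dir",l[:2],"ends",l[2:]+t.min()*l[:2],l[2:]+t.max()*l[:2],"mid",l[2:]+(t.min()+t.max())/2*l[:2],"L",np.ptp(t),"zmax",np.percentile(Q[:,2],98))
E
python3 - <<'E'
from m import *
P=np.load("pics/top0.npz")["P"];S=np.load("pics/side0.npz")["P"]
for n,X,bb in(("top",P,(480,690,190,270)),("side",S,(490,580,330,600))):
    line(box(X,*bb,.163,.18),n+" rail")
for n,X,bb in(("top",P,(170,380,190,280)),("side",S,(380,500,140,320))):
    line(box(X,*bb,.142,.152),n+" pipe")
    rect(box(X,*bb,.142,.152),n+" pipe")
for n,X,bb in(("top",P,(240,310,180,300)),("side",S,(370,490,150,250))):
    rect(box(X,*bb,.176,.2),n+" crown")
    rect(box(X,*bb,.1,.2),n+" ears/joint")
for n,X,bb in(("top",P,(400,480,310,385)),("side",S,(320,400,310,410))):
    rect(box(X,*bb,.115,.14),n+" grip");rect(box(X,*bb,.085,.096),n+" roof")
X=P; rect(box(X,330,415,360,440,.115,.14),"yellow grip")
rect(box(X,395,450,175,230,.07,.1),"can")
# ears cross section: z map along the crown
Q=box(P,230,320,180,300,.16,.2);print(np.histogram(Q[:,2],bins=8))
E
```

```text
top rail 876 dir [0.14040495 0.9900942 ] ends [ 619.27338054 -372.35116735] [ 655.78489713 -114.88275841] mid [ 637.52913883 -243.61696288] L 260.04436030398534 zmax 0.17213559296457115
side rail 1640 dir [0.14194198 0.98987496] ends [ 623.81511262 -375.64198169] [ 660.34731855 -120.87368858] mid [ 642.08121559 -248.25783513] L 257.37421762631817 zmax 0.17138162801908258
top pipe 984 dir [0.09595896 0.9953853 ] ends [629.14397259 111.63951591] [656.42528633 394.62942644] mid [642.78462946 253.13447117] L 284.30188149183664 zmax 0.15133002689948916
top pipe 984 rect c [626.7 252.3] size [ 98.7 282.4] ang 2.0 z pct [142.9 146.6 150.8]
side pipe 558 dir [0.0976388 0.9952219] ends [633.72672968 106.02165097] [661.43842302 388.48399428] mid [647.58257635 247.25282263] L 283.81845261044106 zmax 0.15164369245981324
side pipe 558 rect c [648.4 247.7] size [125.1 264.3] ang 17.4 z pct [142.7 146.6 150.9]
top crown 380 rect c [643.7 258.2] size [33.6 73.9] ang 86.5 z pct [176.7 183.  186.5]
top ears/joint 1805 rect c [643.7 252.1] size [180.6 112.9] ang 1.0 z pct [106.1 149.5 184.5]
side crown
[... 154 characters left out ...]
[105.9 146.2 182.8]
top grip 126 rect c [469.8  -9. ] size [12.  63.8] ang 13.0 z pct [128.6 131.1 134. ]
top roof 487 rect c [469.6  -9.4] size [63.1 70.4] ang 12.0 z pct [86.1 90.7 94.1]
side grip 158 rect c [474.9 -13.2] size [12.2 62. ] ang 12.6 z pct [120.9 130.  132.1]
side roof 510 rect c [474.4 -12.6] size [63.2 71.6] ang 12.0 z pct [86.3 90.3 92.5]
yellow grip 132 rect c [371.1 102.7] size [62.8 12.2] ang 53.3 z pct [127.1 131.3 134.4]
can 419 rect c [714.2   9.9] size [59.1 59.4] ang 41.1 z pct [74.  84.3 87.6]
(array([ 85,  93,  77,  57,  71,  51, 216,  73]), array([0.16002611, 0.16356539, 0.16710466, 0.17064394, 0.17418321,
       0.17772248, 0.18126176, 0.18480103, 0.18834031]))
```

```bash
python3 - <<'E'
from m import *
a=np.load("pics/top0.npz")["im"];b=np.load("pics/side0.npz")["im"]
A=cv2.resize(a[110:195,110:245],None,fx=5,fy=5,interpolation=cv2.INTER_CUBIC)
B=cv2.resize(b[90:210,225:325],None,fx=5,fy=5,interpolation=cv2.INTER_CUBIC)
cv2.imwrite("pics/c1.png",A[...,::-1]);cv2.imwrite("pics/c2.png",B[...,::-1])
E
```

```text
(no output)
```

View pics/c1.png

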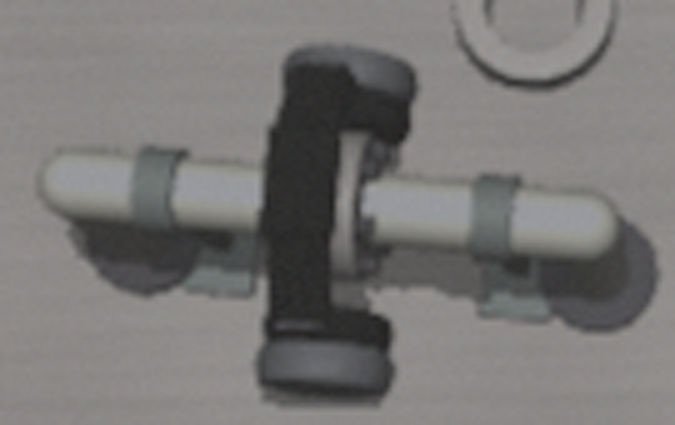

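```bash
cat > go.py <<'E'
import sys
from h import *
from scipy.spatial.transform import Rotation as R
# go.py x y z yaw(of tool y vs world y): turn first (rotvec units), then shift units in the turned frame, and in current frame
x,y,z,a=map(float,sys.argv[1:5]);a=np.deg2rad(a)
ty=np.array([-np.sin(a),np.cos(a),0]);tz=np.array([0,0,-1.]);Rt=np.stack([np.cross(ty,tz),ty,tz],1)
s=r.sense();R0=np.array(s["ee_rot"]);d=np.array([x,y,z])-s["tcp_pos"]
rv=np.rad2deg(R.from_matrix(R0.T@Rt).as_rotvec())
print("t",s["time_s"],"tcp",np.round(s["tcp_pos"],4),"F",np.round(s["wrist_force"],1),"w",s["gripper_width"])
print("turn",np.round(rv/8,2),"shift turned",np.round(Rt.T@d/.025,2),"shift now",np.round(R0.T@d/.025,2))
E
python3 go.py .646 .253 .26 -4.5
```

```text
t 0.1 tcp [ 0.2333 -0.5793  0.2216] F [ 0.1  0.1 -0.3] w 0.9995546744052655
turn [ 0.01 -0.    3.3 ] shift turned [-13.85  34.48  -1.54] shift now [-27.74  24.72  -1.49]
```

Call:
{"name": "jog_arm", "arguments": {
  "plan": "0 0 -0.4 0 0 0.825 -1;0 0 -0.4 0 0 0.825 -1;0 0 -0.4 0 0 0.825 -1;0 0 -0.34 0 0 0.825 -1;-0.36 0.9 0 0 0 0 -1;-0.36 0.9 0 0 0 0 -1;-0.36 0.9 0 0 0 0 -1;-0.36 0.9 0 0 0 0 -1;-0.36 0.9 0 0 0 0 -1;-0.36 0.9 0 0 0 0 -1"
}}

```text
time_s: 1.1
tcp_pos: [0.2979, -0.4482, 0.2605]
ee_rot: [[-0.997, 0.078, -0.001], [0.078, 0.997, 0.001], [0.001, 0.001, -1.0]]
wrist_force: [0.3, -1.0, -0.0]
gripper_width: 1.001
gripper_force: 0.0
```

Call:
{"name": "jog_arm", "arguments": {
  "plan": "-0.36 0.9 0 0 0 0 -1;-0.36 0.9 0 0 0 0 -1;-0.36 0.9 0 0 0 0 -1;-0.36 0.9 0 0 0 0 -1;-0.36 0.9 0 0 0 0 -1;-0.36 0.9 0 0 0 0 -1;-0.36 0.9 0 0 0 0 -1;-0.36 0.9 0 0 0 0 -1;-0.36 0.9 0 0 0 0 -1;-0.36 0.9 0 0 0 0 -1"
}}

```text
time_s: 2.1
tcp_pos: [0.4051, -0.231, 0.2607]
ee_rot: [[-0.997, 0.078, -0.001], [0.078, 0.997, 0.0], [0.001, 0.0, -1.0]]
wrist_force: [-0.1, 0.4, 0.7]
gripper_width: 1.001
gripper_force: 0.0
```

Call:
{"name": "jog_arm", "arguments": {
  "plan": "-0.36 0.9 0 0 0 0 -1;-0.36 0.9 0 0 0 0 -1;-0.36 0.9 0 0 0 0 -1;-0.36 0.9 0 0 0 0 -1;-0.36 0.9 0 0 0 0 -1;-0.36 0.9 0 0 0 0 -1;-0.36 0.9 0 0 0 0 -1;-0.36 0.9 0 0 0 0 -1;-0.36 0.9 0 0 0 0 -1;-0.36 0.9 0 0 0 0 -1"
}}

```text
time_s: 3.1
tcp_pos: [0.5123, -0.0138, 0.2606]
ee_rot: [[-0.997, 0.078, -0.001], [0.078, 0.997, -0.0], [0.001, -0.0, -1.0]]
wrist_force: [-0.8, -1.6, 0.1]
gripper_width: 0.997
gripper_force: 0.0
```

```bash
python3 go.py .646 .253 .26 -4.5
```

```text
t 3.1 tcp [ 0.5123 -0.0138  0.2606] F [-0.8 -1.6  0.1] w 0.9966054681772627
turn [-0.   -0.01  0.  ] shift turned [-4.49 11.06  0.03] shift now [-4.5  11.06  0.02]
```

Call:
{"name": "jog_arm", "arguments": {
  "plan": "-0.45 1 0 0 0 0 -1;-0.45 1 0 0 0 0 -1;-0.45 1 0 0 0 0 -1;-0.45 1 0 0 0 0 -1;-0.45 1 0 0 0 0 -1;-0.45 1 0 0 0 0 -1;-0.45 1 0 0 0 0 -1;-0.45 1 0 0 0 0 -1;-0.45 1 0 0 0 0 -1;-0.45 1 0 0 0 0 -1"
}}

```text
time_s: 4.1
tcp_pos: [0.6441, 0.2267, 0.2603]
ee_rot: [[-0.997, 0.078, -0.001], [0.078, 0.997, -0.001], [0.001, -0.001, -1.0]]
wrist_force: [0.5, -1.0, 0.0]
gripper_width: 1.002
gripper_force: 0.0
```

Call:
{"name": "jog_arm", "arguments": {
  "plan": "0 0.7 0 0 0 0 -1;0 0.36 0 0 0 0 -1;0 0 0 0 0 0 -1;0 0 0 0 0 0 -1;0 0 0 0 0 0 -1;0 0 0 0 0 0 -1;0 0 0 0 0 0 -1;0 0 0 0 0 0 -1;0 0 0 0 0 0 -1;0 0 0 0 0 0 -1"
}}

```text
time_s: 5.1
tcp_pos: [0.646, 0.2521, 0.261]
ee_rot: [[-0.997, 0.078, -0.0], [0.078, 0.997, -0.0], [0.0, -0.0, -1.0]]
wrist_force: [-0.4, -0.8, 0.4]
gripper_width: 1.002
gripper_force: 0.0
```

```bash
python3 - <<'E'
from m import *
s=r.sense();print(s["tcp_pos"])
im,d=cap("side");P=world("side",d);np.savez("pics/side1.npz",im=im,d=d,P=P)
c=r.get_calibration("side");K=np.array(c["mtx"]);T=np.linalg.inv(np.array(c["extrinsics"]))
def pr(p):
    q=T@np.r_[p,1];return K[0,2]+K[0,0]*q[0]/-q[2],K[1,2]+K[1,1]*-q[1]/-q[2]
t=s["tcp_pos"];R=np.array(s["ee_rot"])
print("tcp px",pr(t),"fingers",pr(t+R@[0,.05,0]),pr(t-R@[0,.05,0]))
u,v=map(int,pr(t));print(u,v)
u0,v0=max(u-75,0),max(v-55,0)
C=cv2.resize(im[v0:v0+120,u0:u0+150],None,fx=5,fy=5,interpolation=cv2.INTER_CUBIC);print(u0,v0)
cv2.imwrite("pics/c3.png",C[...,::-1])
Q=P[v-60:v+60,u-80:u+80].reshape(-1,3)
for z0 in(.258,.265,.272,.28):
    q=Q[(Q[:,2]>z0)&(Q[:,2]<z0+.007)&(np.hypot(Q[:,0]-t[0],Q[:,1]-t[1])<.09)]
    l=(q-t)@R
    for sg in(1,-1):
        w=l[l[:,1]*sg>.02]
        if len(w):print(z0,sg,len(w),"x",np.round(np.percentile(w[:,0],[3,50,97])*1000,1),"y",np.round(np.percentile(w[:,1],[3,50,97])*1000,1))
E
```

```text
[0.64601595 0.25208934 0.26104194]
tcp px (np.float64(275.0236158755676), np.float64(87.27666467179046)) fingers (np.float64(271.94814129763483), np.float64(76.35194813918585)) (np.float64(278.3293883418801), np.float64(99.01944654190633))
275 87
200 32
0.258 -1 14 x [-10.7  -2.4   8.3] y [-54.4 -52.9 -50.6]
0.265 -1 22 x [-10.3  -1.1   8.5] y [-55.  -52.8 -50.6]
0.272 -1 22 x [-10.4  -0.9   8.8] y [-54.4 -53.2 -50.7]
0.28 -1 19 x [-9.9 -0.5  9. ] y [-55.7 -54.5 -52.2]
```

View pics/c3.png

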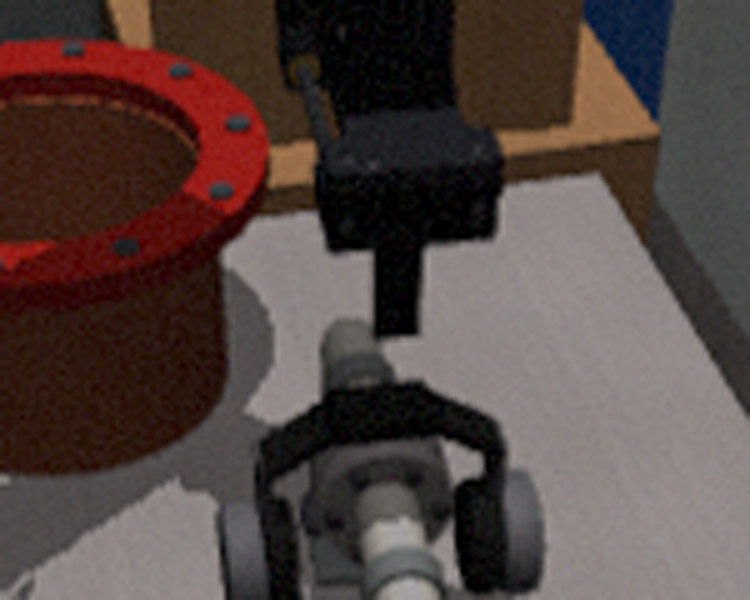

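The picture shows the finger end at crop (397,330), about centred over the crown at (375,410); the fingers clear the pipe on either side. Going down to grip.

Call:
{"name": "jog_arm", "arguments": {
  "plan": "-0.08 0.02 0.6 0 0 0 -1;0 0 0.6 0 0 0 -1;0 0 0.6 0 0 0 -1;0 0 0.6 0 0 0 -1;0 0 0.5 0 0 0 -1;0 0 0.3 0 0 0 -1;0 0 0.2 0 0 0 -1;0 0 0.14 0 0 0 -1;0 0 0 0 0 0 -1;0 0 0 0 0 0 -1"
}}

```text
time_s: 6.15
tcp_pos: [0.6483, 0.2526, 0.1732]
ee_rot: [[-0.997, 0.078, 0.001], [0.078, 0.997, 0.0], [-0.001, 0.0, -1.0]]
wrist_force: [-0.2, -0.3, 1.0]
gripper_width: 0.998
gripper_force: 0.0
```

Call:
{"name": "jog_arm", "arguments": {
  "plan": "0 0 0 0 0 0 1;0 0 0 0 0 0 1;0 0 0 0 0 0 1;0 0 0 0 0 0 1;0 0 0 0 0 0 1;0 0 0 0 0 0 1;0 0 0 0 0 0 1;0 0 0 0 0 0 1;0 0 0 0 0 0 1;0 0 0 0 0 0 1"
}}

```text
time_s: 7.15
tcp_pos: [0.6481, 0.2528, 0.1726]
ee_rot: [[-0.997, 0.078, 0.0], [0.078, 0.997, 0.0], [-0.0, 0.0, -1.0]]
wrist_force: [0.2, 0.9, -0.6]
gripper_width: 0.389
gripper_force: 30.0
```

Call:
{"name": "jog_arm", "arguments": {
  "plan": "0 0 -0.2 0 0 0 1;0 0 -0.4 0 0 0 1;0 0 -0.6 0 0 0 1;0 0 -0.7 0 0 0 1;0 0 -0.7 0 0 0 1;0 0 -0.8 0 0 0 1;0 0 -0.8 0 0 0 1;0 0 -0.8 0 0 0 1;0 0 -0.6 0 0 0 1;0 0 -0.3 0 0 0 1"
}}

```text
time_s: 8.15
tcp_pos: [0.6484, 0.2523, 0.3226]
ee_rot: [[-0.997, 0.078, 0.003], [0.078, 0.997, 0.001], [-0.003, 0.001, -1.0]]
wrist_force: [1.2, -0.4, -2.3]
gripper_width: 0.388
gripper_force: 30.0
```

```bash
python3 go.py .640 -.247 .32 -8.1; python3 - <<'E'
from m import *
im,d=cap("side");P=world("side",d)
cv2.imwrite("pics/s2.png",cv2.resize(im[0:260,130:450],(738,600))[...,::-1])
im,d=cap("top");P=world("top",d);im2=im
# flange joint now bare: both cameras
for n in("side","top"):
    pass
E
```

```text
t 8.15 tcp [0.6484 0.2523 0.3226] F [ 1.2 -0.4 -2.3] w 0.3879533533282694
turn [0.01 0.02 0.45] shift turned [ -2.48 -19.82   0.1 ] shift now [ -1.23 -19.94   0.08]
```

View pics/s2.png

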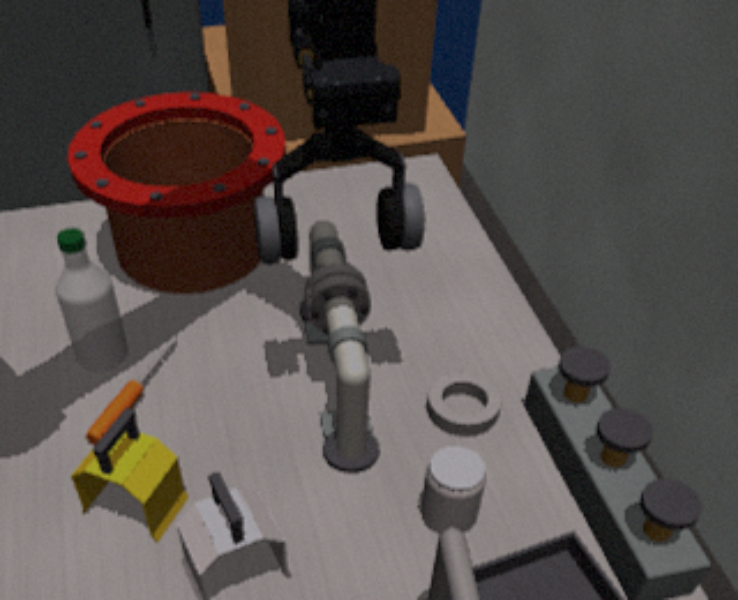

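The ear defenders hang level in the gripper, and the flange joint is bare. Now over to the rail.

Call:
{"name": "jog_arm", "arguments": {
  "plan": "0 0 0 0 0 0.45 1;-0.03 -0.25 0 0 0 0 1;-0.06 -0.5 0 0 0 0 1;-0.1 -0.8 0 0 0 0 1;-0.13 -1 0 0 0 0 1;-0.13 -1 0 0 0 0 1;-0.13 -1 0 0 0 0 1;-0.13 -1 0 0 0 0 1;-0.13 -1 0 0 0 0 1;-0.13 -1 0 0 0 0 1"
}}

```text
time_s: 9.25
tcp_pos: [0.6449, 0.0593, 0.3202]
ee_rot: [[-0.99, 0.141, -0.0], [0.141, 0.99, -0.0], [0.0, -0.0, -1.0]]
wrist_force: [-0.7, -0.7, -2.3]
gripper_width: 0.382
gripper_force: 30.0
```

Call:
{"name": "jog_arm", "arguments": {
  "plan": "-0.13 -1 0 0 0 0 1;-0.13 -1 0 0 0 0 1;-0.13 -1 0 0 0 0 1;-0.13 -1 0 0 0 0 1;-0.13 -1 0 0 0 0 1;-0.13 -1 0 0 0 0 1;-0.13 -1 0 0 0 0 1;-0.13 -1 0 0 0 0 1;-0.13 -1 0 0 0 0 1;-0.13 -1 0 0 0 0 1"
}}

```text
time_s: 10.25
tcp_pos: [0.6413, -0.1925, 0.3203]
ee_rot: [[-0.99, 0.141, -0.0], [0.141, 0.99, -0.0], [0.0, -0.0, -1.0]]
wrist_force: [-0.3, 0.7, -3.6]
gripper_width: 0.384
gripper_force: 30.0
```

```bash
python3 go.py .641 -.247 .32 -8.1
```

```text
t 10.25 tcp [ 0.6413 -0.1925  0.3203] F [-0.3  0.7 -3.6] w 0.38397951602327846
turn [-0. -0. -0.] shift turned [-0.29 -2.16  0.01] shift now [-0.29 -2.16  0.01]
```

Call:
{"name": "jog_arm", "arguments": {
  "plan": "-0.12 -0.9 0 0 0 0 1;-0.1 -0.7 0 0 0 0 1;-0.07 -0.4 0 0 0 0 1;0 -0.16 0 0 0 0 1;0 0 0 0 0 0 1;0 0 0.3 0 0 0 1;0 0 0.5 0 0 0 1;0 0 0.7 0 0 0 1;0 0 0.5 0 0 0 1;0 0 0.2 0 0 0 1"
}}

```text
time_s: 11.25
tcp_pos: [0.6414, -0.2434, 0.2623]
ee_rot: [[-0.99, 0.14, -0.004], [0.14, 0.99, 0.001], [0.004, 0.001, -1.0]]
wrist_force: [0.4, 0.5, -2.4]
gripper_width: 0.39
gripper_force: 30.0
```

```bash
python3 go.py .641 -.247 .175 -8.1; python3 - <<'E'
from m import *
im,d=cap("side")
cv2.imwrite("pics/s3.png",cv2.resize(im[130:384,260:480],(520,600))[...,::-1])
P=world("side",d);np.savez("pics/side3.npz",P=P,im=im)
P2=world("top",(x:=cap("top"))[1]);np.savez("pics/top3.npz",P=P2,im=x[0])
for n,X,bb in(("top",P2,(170,380,190,280)),("side",P,(380,500,140,320))):
    Q=box(X,*bb,.155,.172);rect(Q,n+" flange");line(Q,n)
    line(box(X,*bb,.142,.149),n+" pipe")
E
```

```text
t 11.25 tcp [ 0.6414 -0.2434  0.2623] F [ 0.4  0.5 -2.4] w 0.38964932044678147
turn [ 0.   -0.03  0.01] shift turned [-0.   -0.14  3.49] shift now [-0.02 -0.15  3.49]
top flange 417 rect c [647.  285.7] size [121.   58.5] ang 83.1 z pct [156.1 163.2 168.8]
top 417 dir [ 0.76588863 -0.64297324] ends [604.103234   284.84307936] [668.011632   231.19116665] mid [636.057433 258.017123] L 83.44346081634956 zmax 0.16930580519801955
top pipe 847 dir [0.09888883 0.9950985 ] ends [628.76700419 111.48156904] [656.90306773 394.60913771] mid [642.83503596 253.04535337] L 284.52216211630724 zmax 0.14883361716959978
side flange 262 rect c [648.5 250.5] size [59.7 57.5] ang 83.6 z pct [155.7 162.5 167.7]
side 262 dir [0.85784125 0.5139147 ] ends [619.63549464 228.10525573] [679.54146398 263.99366562] mid [649.58847931 246.04946067] L 69.8333976260856 zmax 0.16811093182702197
side pipe 491 dir [0.09813719 0.9951729 ] ends [633.01827444 105.50514547] [660.76589607 386.88349857] mid [646.89208525 246.19432202] L 282.7431776490553 zmax 0.14881194560313532
```

View pics/s3.png

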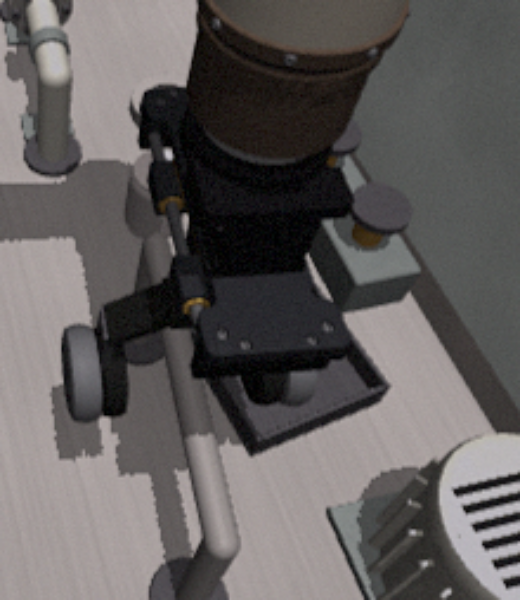

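The rail passes between the cups, which sit at (95,370) and (290,385). Lowering.

Call:
{"name": "jog_arm", "arguments": {
  "plan": "0 -0.05 0.5 0 0 0 1;0 -0.1 0.6 0 0 0 1;0 0 0.6 0 0 0 1;0 0 0.6 0 0 0 1;0 0 0.4 0 0 0 1;0 0 0.3 0 0 0 1;0 0 0.2 0 0 0 1;0 0 0.1 0 0 0 1;0 0 0.06 0 0 0 1;0 0 0 0 0 0 1"
}}

```text
time_s: 12.35
tcp_pos: [0.6419, -0.2481, 0.1814]
ee_rot: [[-0.99, 0.14, 0.001], [0.14, 0.99, -0.0], [-0.001, -0.0, -1.0]]
wrist_force: [-0.1, -0.1, -1.7]
gripper_width: 0.388
gripper_force: 30.0
```

Call:
{"name": "jog_arm", "arguments": {
  "plan": "0 0 0.06 0 0 0 1;0 0 0.06 0 0 0 1;0 0 0.04 0 0 0 1;0 0 0.04 0 0 0 1;0 0 0.04 0 0 0 1;0 0 0 0 0 0 1;0 0 0 0 0 0 1;0 0 0 0 0 0 1;0 0 0 0 0 0 1;0 0 0 0 0 0 1"
}}

```text
time_s: 13.35
tcp_pos: [0.6418, -0.2481, 0.1751]
ee_rot: [[-0.99, 0.14, 0.0], [0.14, 0.99, -0.0], [-0.0, -0.0, -1.0]]
wrist_force: [-0.6, -0.6, -2.9]
gripper_width: 0.384
gripper_force: 30.0
```

Call:
{"name": "jog_arm", "arguments": {
  "plan": "0 0 0.03 0 0 0 1;0 0 0.03 0 0 0 1;0 0 0 0 0 0 1;0 0 0 0 0 0 1;0 0 0 0 0 0 1;0 0 0 0 0 0 1;0 0 0 0 0 0 1;0 0 0 0 0 0 1;0 0 0 0 0 0 1;0 0 0 0 0 0 1"
}}

```text
time_s: 14.35
tcp_pos: [0.6419, -0.2481, 0.1745]
ee_rot: [[-0.99, 0.14, 0.001], [0.14, 0.99, -0.0], [-0.001, -0.0, -1.0]]
wrist_force: [-1.9, 2.4, 6.6]
gripper_width: 0.387
gripper_force: 30.0
```

Call:
{"name": "jog_arm", "arguments": {
  "plan": "0 0 0 0 0 0 0.15;0 0 0 0 0 0 0.1;0 0 0 0 0 0 0;0 0 0 0 0 0 -0.1;0 0 0 0 0 0 -0.2;0 0 0 0 0 0 -0.3;0 0 0 0 0 0 -0.3;0 0 0 0 0 0 -0.3;0 0 -0.3 0 0 0 -0.3;0 0 -0.5 0 0 0 -0.3"
}}

```text
time_s: 15.35
tcp_pos: [0.6413, -0.248, 0.1934]
ee_rot: [[-0.99, 0.14, -0.002], [0.14, 0.99, 0.0], [0.002, 0.0, -1.0]]
wrist_force: [-0.1, -0.5, 0.2]
gripper_width: 0.648
gripper_force: 0.0
```

Call:
{"name": "jog_arm", "arguments": {
  "plan": "0 0 -0.7 0 0 0 -0.3;0 0 -0.8 0 0 0 -0.3;0 0 -0.8 0 0 0 -0.3;0.5 0.5 -0.3 0 0 0 -0.3;1 0.8 0 0 0 0 -0.3;1 0.8 0 0 0 0 -0.3;1 0.8 0 0 0 0 -0.3;1 0.8 0 0 0 0 -0.3;0.2 0.2 0 0 0 0 -0.3;0 0 0 0 0 0 -0.3"
}}

```text
time_s: 16.35
tcp_pos: [0.5392, -0.1345, 0.2605]
ee_rot: [[-0.99, 0.139, 0.003], [0.139, 0.99, -0.0], [-0.003, 0.0, -1.0]]
wrist_force: [0.0, 0.4, 0.3]
gripper_width: 0.647
gripper_force: 0.0
```

```bash
python3 go.py .473 -.012 .2 12.3; python3 - <<'E'
from m import *
im,d=cap("side");P=world("side",d)
cv2.imwrite("pics/s4.png",cv2.resize(im[130:384,260:480],(520,600))[...,::-1])
im,d=cap("top");P2=world("top",d);np.savez("pics/top4.npz",P=P2,im=im)
for n,X,bb in(("top",P2,(480,690,150,350)),("side",P,(420,620,250,600))):
    Q=box(X,*bb,.178,.195);rect(Q,n+" crown")
E
```

```text
t 16.35 tcp [ 0.5392 -0.1345  0.2605] F [0.  0.4 0.3] w 0.6465878783892329
turn [-0.    0.02 -2.53] shift turned [1.54 5.35 2.42] shift now [3.31 4.48 2.41]Traceback (most recent call last):
  File "<stdin>", line 6, in <module>
  File "m.py", line 7, in rect
    print(name,len(Q),"rect c",np.round(c,1),"size",np.round(s,1),"ang",round(a,1),"z pct",np.round(np.percentile(Q[:,2],[5,50,95])*1000,1))
                                                                                                    ~~~~~~~~~~~~~^^^^^^^^^^^^^^^^^^
    return _quantile_unchecked(
        a, q, axis, out, overwrite_input, method, keepdims, weights)
    return _ureduce(a,
                    func=_quantile_ureduce_func,
    ...<5 lines>...
                    overwrite_input=overwrite_input,
                    method=method)
    r = func(a, **kwargs)
    result = _quantile(arr,
                       quantiles=q,
    ...<2 lines>...
                       out=out,
                       weights=wgt)
    slices_having_nans = np.isnan(arr[-1, ...])
                                  ~~~^^^^^^^^^
IndexError: index -1 is out of bounds for axis 0 with size 0
```

View pics/s4.png

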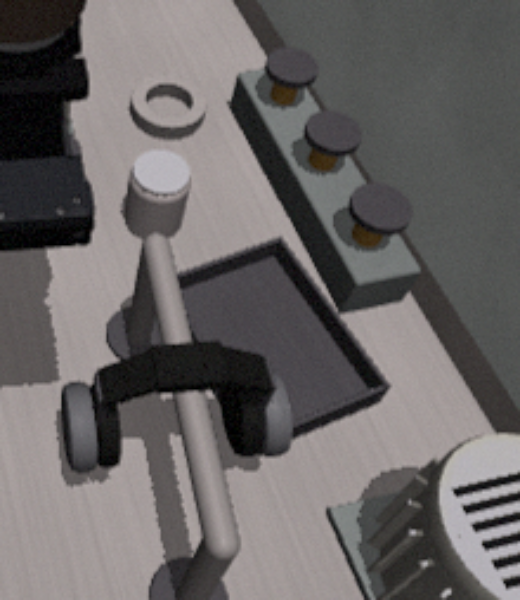

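Hung correctly: the crown is on the bar at (190,370), well clear of both posts, with the cups free of the tray. Next I'll use the crown, whose position is known from the TCP, to calibrate the cameras.

```bash
python3 - <<'E'
from m import *
im,d=cap("side");P=world("side",d);np.savez("pics/side4.npz",P=P,im=im)
P2=np.load("pics/top4.npz")["P"]
s=r.sense();print(np.round(s["joints"],1))
for n,X in(("top",P2),("side",P)):
    Q=X.reshape(-1,3);m=(abs(Q[:,0]-.64)<.06)&(abs(Q[:,1]+.248)<.05)&(Q[:,2]>.178)&(Q[:,2]<.2);Q=Q[m]
    if len(Q):rect(Q,n+" crown")
    Q=X.reshape(-1,3);m=(abs(Q[:,0]-.47)<.06)&(abs(Q[:,1]+.01)<.06)&(Q[:,2]>.115)&(Q[:,2]<.14)
    if m.sum()>20:rect(Q[m],n+" grip")
E
python3 go.py .474 -.012 .2 -77.7
```

```text
[   2.6   14.    -5.9    0.   -70.1 -100.7]
side crown 697 rect c [ 642.6 -249.8] size [33.6 70.1] ang 82.2 z pct [178.9 185.4 187.3]
side grip 157 rect c [474.7 -13.6] size [12.3 63.4] ang 12.2 z pct [121.7 130.3 132.2]
t 16.5 tcp [ 0.5399 -0.1356  0.2589] F [ 0.8 -0.5  0.4] w 0.6503363326328706
turn [0.   0.01 8.7 ] shift turned [ 5.39 -1.52  2.36] shift now [3.31 4.52 2.35]
```

Call:
{"name": "jog_arm", "arguments": {
  "plan": "0 0 0 0 0 -0.99 -0.3;0 0 0 0 0 -0.99 -0.3;0 0 0 0 0 -0.99 -0.3;0 0 0 0 0 -0.99 -0.3;0 0 0 0 0 -0.99 -0.3;0 0 0 0 0 -0.99 -0.3;0 0 0 0 0 -0.99 -0.3;0 0 0 0 0 -0.99 -0.3;0 0 0 0 0 -0.99 -0.3;0 0 0 0 0 -0.99 -0.3"
}}

```text
time_s: 17.5
tcp_pos: [0.5398, -0.1359, 0.2581]
ee_rot: [[-0.319, -0.948, -0.001], [-0.948, 0.319, -0.0], [0.0, 0.001, -1.0]]
wrist_force: [0.8, -0.1, 0.4]
gripper_width: 0.647
gripper_force: 0.0
```

Call:
{"name": "jog_arm", "arguments": {
  "plan": "0 0 0 0 0 -0.97 -0.3;0 0 0 0 0 -0.97 -0.3;0 0 0 0 0 -0.97 -0.3;0 0 0 0 0 -0.97 -0.3;0 0 0 0 0 0 -0.3;0 0 0 0 0 0 -0.3;0 0 0 0 0 0 -0.3;0 0 0 0 0 0 -0.3;0 0 0 0 0 0 -0.3;0 0 0 0 0 0 -0.3"
}}

```text
time_s: 18.5
tcp_pos: [0.5391, -0.1351, 0.2586]
ee_rot: [[0.21, -0.978, 0.0], [-0.978, -0.21, -0.0], [0.0, -0.0, -1.0]]
wrist_force: [-0.3, 0.4, -0.4]
gripper_width: 0.651
gripper_force: 0.0
```

```bash
python3 go.py .474 -.012 .2 102.3
```

```text
t 18.5 tcp [ 0.5391 -0.1351  0.2586] F [-0.3  0.4 -0.4] w 0.6507058875967248
turn [-0.   -0.   -0.02] shift turned [-5.36  1.49  2.34] shift now [-5.36  1.51  2.34]
```

Call:
{"name": "jog_arm", "arguments": {
  "plan": "-0.6 0.17 0.2 0 0 0 -0.3;-0.8 0.22 0.4 0 0 0 -0.3;-0.8 0.22 0.4 0 0 0 -0.3;-0.8 0.22 0.4 0 0 0 -0.3;-0.8 0.22 0.4 0 0 0 -0.3;-0.8 0.22 0.3 0 0 0 -0.3;-0.5 0.15 0.2 0 0 0 -0.3;-0.26 0.07 0 0 0 0 -0.3;0 0.02 0 0 0 0 -0.3;0 0 0 0 0 0 -0.3"
}}

```text
time_s: 19.5
tcp_pos: [0.4745, -0.0121, 0.2016]
ee_rot: [[0.211, -0.978, 0.001], [-0.978, -0.211, 0.0], [0.0, -0.001, -1.0]]
wrist_force: [0.1, 0.9, 0.4]
gripper_width: 0.652
gripper_force: 0.0
```

```bash
python3 go.py .474 -.012 .1055 102.3
```

```text
t 19.5 tcp [ 0.4745 -0.0121  0.2016] F [0.1 0.9 0.4] w 0.6524953781142782
turn [-0.01 -0.   -0.02] shift turned [-0.01  0.02  3.84] shift now [-0.01  0.02  3.84]
```

Call:
{"name": "jog_arm", "arguments": {
  "plan": "0 0.02 0.4 0 0 0 -0.3;0 0 0.7 0 0 0 -0.3;0 0 0.7 0 0 0 -0.3;0 0 0.7 0 0 0 -0.3;0 0 0.6 0 0 0 -0.3;0 0 0.4 0 0 0 -0.3;0 0 0.2 0 0 0 -0.3;0 0 0.13 0 0 0 -0.3;0 0 0 0 0 0 -0.3;0 0 0 0 0 0 0.3"
}}

```text
time_s: 20.5
tcp_pos: [0.4739, -0.0121, 0.1058]
ee_rot: [[0.211, -0.978, 0.001], [-0.978, -0.211, 0.0], [0.0, -0.001, -1.0]]
wrist_force: [0.5, -0.8, 0.1]
gripper_width: 0.616
gripper_force: 0.0
```

Call:
{"name": "jog_arm", "arguments": {
  "plan": "0 0 0 0 0 0 0.4;0 0 0 0 0 0 0.5;0 0 0 0 0 0 0.6;0 0 0 0 0 0 0.65;0 0 0 0 0 0 0.7;0 0 0 0 0 0 0.75;0 0 0 0 0 0 1;0 0 0 0 0 0 1;0 0 0 0 0 0 1;0 0 0 0 0 0 1"
}}

```text
time_s: 21.5
tcp_pos: [0.4736, -0.0121, 0.1053]
ee_rot: [[0.211, -0.977, 0.0], [-0.977, -0.211, 0.0], [0.0, -0.0, -1.0]]
wrist_force: [0.9, 0.2, -0.5]
gripper_width: 0.134
gripper_force: 30.0
```

Call:
{"name": "jog_arm", "arguments": {
  "plan": "0 0 -0.2 0 0 0 1;0 0 -0.5 0 0 0 1;0 0 -0.9 0 0 0 1;0 0 -1 0 0 0 1;0 0 -1 0 0 0 1;0 0 -1 0 0 0 1;0 0 -1 0 0 0 1;0 0 -1 0 0 0 1;0 0 -0.9 0 0 0 1;0 0 -0.5 0 0 0 1"
}}

```text
time_s: 22.5
tcp_pos: [0.4729, -0.0121, 0.3063]
ee_rot: [[0.21, -0.978, -0.0], [-0.978, -0.21, 0.001], [-0.001, -0.0, -1.0]]
wrist_force: [0.7, 0.4, -4.5]
gripper_width: 0.132
gripper_force: 30.0
```

```bash
python3 go.py .6463 .2485 .305 84.4
```

```text
t 22.5 tcp [ 0.4729 -0.0121  0.3063] F [ 0.7  0.4 -4.5] w 0.1317434197173518
turn [0.   0.01 2.22] shift turned [-11.05  -5.89   0.05] shift now [-8.73 -8.98  0.06]
```

Call:
{"name": "jog_arm", "arguments": {
  "plan": "0 0 0 0 0 0.74 1;0 0 0 0 0 0.74 1;0 0 0 0 0 0.74 1;-0.3 -0.16 0 0 0 0 1;-0.6 -0.32 0 0 0 0 1;-0.8 -0.43 0 0 0 0 1;-0.8 -0.43 0 0 0 0 1;-0.8 -0.43 0 0 0 0 1;-0.8 -0.43 0 0 0 0 1;-0.8 -0.43 0 0 0 0 1"
}}

```text
time_s: 23.5
tcp_pos: [0.552, 0.1062, 0.3045]
ee_rot: [[-0.095, -0.995, -0.001], [-0.995, 0.095, 0.0], [-0.0, 0.001, -1.0]]
wrist_force: [-0.3, 0.8, -4.3]
gripper_width: 0.138
gripper_force: 30.0
```

Call:
{"name": "jog_arm", "arguments": {
  "plan": "-0.8 -0.43 0 0 0 0 1;-0.8 -0.43 0 0 0 0 1;-0.8 -0.43 0 0 0 0 1;-0.8 -0.43 0 0 0 0 1;-0.8 -0.43 0 0 0 0 1;-0.8 -0.43 0 0 0 0 1;-0.7 -0.35 0 0 0 0 1;-0.4 -0.2 0 0 0 0 1;-0.25 -0.13 0 0 0 0 1;0 0 0 0 0 0 1"
}}

```text
time_s: 24.5
tcp_pos: [0.6471, 0.2497, 0.3042]
ee_rot: [[-0.096, -0.995, -0.001], [-0.995, 0.096, -0.001], [0.001, 0.001, -1.0]]
wrist_force: [0.2, -0.2, -5.2]
gripper_width: 0.132
gripper_force: 30.0
```

```bash
python3 go.py .6463 .2485 .305 84.4; python3 - <<'E'
from m import *
s=r.sense();t=s["tcp_pos"];print(t)
im,d=cap("side");P=world("side",d);np.savez("pics/side5.npz",P=P,im=im)
cv2.imwrite("pics/s5.png",cv2.resize(im[30:190,200:360],(600,600),interpolation=cv2.INTER_CUBIC)[...,::-1])
Q=P.reshape(-1,3);near=np.hypot(Q[:,0]-t[0],Q[:,1]-t[1])<.12
for z0,z1 in((.281,.297),(.20,.275)):
    q=Q[near&(Q[:,2]>z0)&(Q[:,2]<z1)];rect(q,f"z{z0}")
    a=np.deg2rad(-5.6);e=np.array([[np.cos(a),np.sin(a)],[-np.sin(a),np.cos(a)]]);l=(q[:,:2]-t[:2])@e.T*1000
    print(np.round(np.percentile(l,[1,50,99],axis=0),1))
E
```

```text
t 24.5 tcp [0.6471 0.2497 0.3042] F [ 0.2 -0.2 -5.2] w 0.13177631869040413
turn [ 0.01 -0.01  0.01] shift turned [ 0.05  0.03 -0.03] shift now [ 0.05  0.03 -0.03]
[0.64706197 0.24966216 0.30417406]
z0.281 352 rect c [647.6 247.9] size [73.4 66.8] ang 84.5 z pct [282.  289.1 291.2]
[[-31.6 -36.6]
 [ -7.2 -11.2]
 [ 32.7  32.3]]
z0.2 317 rect c [646.9 248.2] size [75.3 99.4] ang 85.9 z pct [203.8 242.4 274.1]
[[-48.9 -37.2]
 [-39.3 -10.6]
 [ 47.3  33.7]]
```

View pics/s5.png

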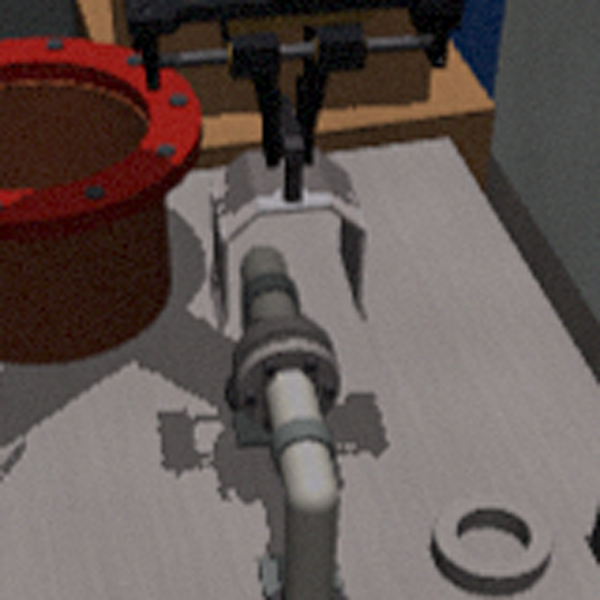

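The shield sits level above the joint, centred within about 1 mm when compared in the same camera. Lowering in stages while watching the force.

Call:
{"name": "jog_arm", "arguments": {
  "plan": "0.04 0 0.2 0 0 0 1;0 0 0.4 0 0 0 1;0 0 0.4 0 0 0 1;0 0 0.4 0 0 0 1;0 0 0.4 0 0 0 1;0 0 0.3 0 0 0 1;0 0 0.3 0 0 0 1;0 0 0.3 0 0 0 1;0 0 0.2 0 0 0 1;0 0 0.1 0 0 0 1"
}}

```text
time_s: 25.55
tcp_pos: [0.6466, 0.2474, 0.2296]
ee_rot: [[-0.097, -0.995, -0.001], [-0.995, 0.097, -0.0], [0.001, 0.001, -1.0]]
wrist_force: [0.7, 0.1, -5.1]
gripper_width: 0.134
gripper_force: 30.0
```

Call:
{"name": "jog_arm", "arguments": {
  "plan": "0 0 0.15 0 0 0 1;0 0 0.2 0 0 0 1;0 0 0.2 0 0 0 1;0 0 0.2 0 0 0 1;0 0 0.2 0 0 0 1;0 0 0.2 0 0 0 1;0 0 0.15 0 0 0 1;0 0 0.1 0 0 0 1;0 0 0.05 0 0 0 1;0 0 0 0 0 0 1"
}}

```text
time_s: 26.55
tcp_pos: [0.6468, 0.2475, 0.194]
ee_rot: [[-0.097, -0.995, -0.0], [-0.995, 0.097, -0.0], [0.0, 0.0, -1.0]]
wrist_force: [0.1, -0.2, -4.1]
gripper_width: 0.131
gripper_force: 30.0
```

Call:
{"name": "jog_arm", "arguments": {
  "plan": "0 0 0.05 0 0 0 1;0 0 0.05 0 0 0 1;0 0 0.05 0 0 0 1;0 0 0.04 0 0 0 1;0 0 0.04 0 0 0 1;0 0 0.03 0 0 0 1;0 0 0.02 0 0 0 1;0 0 0.02 0 0 0 1;0 0 0 0 0 0 1;0 0 0 0 0 0 1"
}}

```text
time_s: 27.55
tcp_pos: [0.6468, 0.2475, 0.1866]
ee_rot: [[-0.097, -0.995, 0.0], [-0.995, 0.097, 0.0], [-0.0, -0.0, -1.0]]
wrist_force: [0.2, 0.2, -4.4]
gripper_width: 0.133
gripper_force: 30.0
```

Call:
{"name": "jog_arm", "arguments": {
  "plan": "0 0 0.02 0 0 0 1;0 0 0.02 0 0 0 1;0 0 0.02 0 0 0 1;0 0 0 0 0 0 1;0 0 0 0 0 0 1;0 0 0 0 0 0 1;0 0 0 0 0 0 1;0 0 0 0 0 0 1;0 0 0 0 0 0 1;0 0 0 0 0 0 1"
}}

```text
time_s: 28.55
tcp_pos: [0.6468, 0.2475, 0.1852]
ee_rot: [[-0.097, -0.995, 0.0], [-0.995, 0.097, -0.0], [-0.0, -0.0, -1.0]]
wrist_force: [-0.9, 0.4, -2.8]
gripper_width: 0.132
gripper_force: 30.0
```

Call:
{"name": "jog_arm", "arguments": {
  "plan": "0 0 0.02 0 0 0 1;0 0 0.02 0 0 0 1;0 0 0 0 0 0 1;0 0 0 0 0 0 1;0 0 0 0 0 0 1;0 0 0 0 0 0 1;0 0 0 0 0 0 1;0 0 0 0 0 0 1;0 0 0 0 0 0 1;0 0 0 0 0 0 1"
}}

```text
time_s: 29.55
tcp_pos: [0.647, 0.2475, 0.1852]
ee_rot: [[-0.097, -0.995, 0.001], [-0.995, 0.097, 0.0], [-0.0, -0.001, -1.0]]
wrist_force: [-3.7, -0.4, 5.6]
gripper_width: 0.133
gripper_force: 30.0
```

Seated, with the contact force having risen from -4.4 to +5.6 N. Releasing gently.

Call:
{"name": "jog_arm", "arguments": {
  "plan": "0 0 0 0 0 0 0.7;0 0 0 0 0 0 0.65;0 0 0 0 0 0 0.6;0 0 0 0 0 0 0.5;0 0 0 0 0 0 0.4;0 0 0 0 0 0 0.3;0 0 0 0 0 0 0.2;0 0 0 0 0 0 0.2;0 0 -0.2 0 0 0 0.2;0 0 -0.4 0 0 0 0.2"
}}

```text
time_s: 30.55
tcp_pos: [0.6464, 0.2473, 0.1987]
ee_rot: [[-0.097, -0.995, -0.002], [-0.995, 0.097, -0.001], [0.001, 0.001, -1.0]]
wrist_force: [-0.1, 0.4, -0.1]
gripper_width: 0.4
gripper_force: 0.0
```

Call:
{"name": "jog_arm", "arguments": {
  "plan": "0 0 -0.6 0 0 0 0.2;0 0 -0.8 0 0 0 0.2;0 0 -0.8 0 0 0 0.2;0 0 -0.8 0 0 0 0.2;0 0 -0.5 0 0 0 0.2;0.5 0.5 0 0 0 0 0.2;1 1 0 0 0 0 0.2;1 1 0 0 0 0 0.2;1 1 0 0 0 0 0.2;1 1 0 0 0 0 0.2"
}}

```text
time_s: 31.55
tcp_pos: [0.5227, 0.1456, 0.2869]
ee_rot: [[-0.097, -0.995, 0.0], [-0.995, 0.097, 0.0], [-0.0, -0.0, -1.0]]
wrist_force: [-0.3, -0.1, 0.4]
gripper_width: 0.396
gripper_force: 0.0
```

Call:
{"name": "jog_arm", "arguments": {
  "plan": "1 1 0 0 0 0 0.2;0.8 0.8 0 0 0 0 0.2;0.3 0.3 0 0 0 0 0.2;0 0 0 0 0 0 0.2;0 0 0 0 0 0 0.2;0 0 0 0 0 0 0.2;0 0 0 0 0 0 0.2;0 0 0 0 0 0 0.2;0 0 0 0 0 0 0.2;0 0 0 0 0 0 0.2"
}}

```text
time_s: 32.55
tcp_pos: [0.4666, 0.0995, 0.2864]
ee_rot: [[-0.097, -0.995, -0.0], [-0.995, 0.097, -0.0], [0.0, 0.0, -1.0]]
wrist_force: [0.1, -1.1, 0.4]
gripper_width: 0.396
gripper_force: 0.0
```

```bash
python3 - <<'E'
from m import *
im,d=cap("side");P=world("side",d)
cv2.imwrite("pics/s6.png",cv2.resize(im,(800,600))[...,::-1])
Q=P.reshape(-1,3);near=np.hypot(Q[:,0]-.647,Q[:,1]-.248)<.09
rect(Q[near&(Q[:,2]>.162)&(Q[:,2]<.178)],"roof");rect(Q[near&(Q[:,2]>.195)&(Q[:,2]<.22)],"grip")
near=np.hypot(Q[:,0]-.64,Q[:,1]+.248)<.06
rect(Q[near&(Q[:,2]>.178)&(Q[:,2]<.2)],"crown")
E
```

```text
roof 356 rect c [649.8 247.5] size [74.3 66.5] ang 85.1 z pct [163.2 169.9 172.4]
grip 95 rect c [646.7 245.6] size [63.7 12.1] ang 85.1 z pct [200.8 209.4 212.2]
crown 692 rect c [ 642.1 -249.4] size [34.9 70.7] ang 81.3 z pct [179.  185.4 187.4]
```

View pics/s6.png

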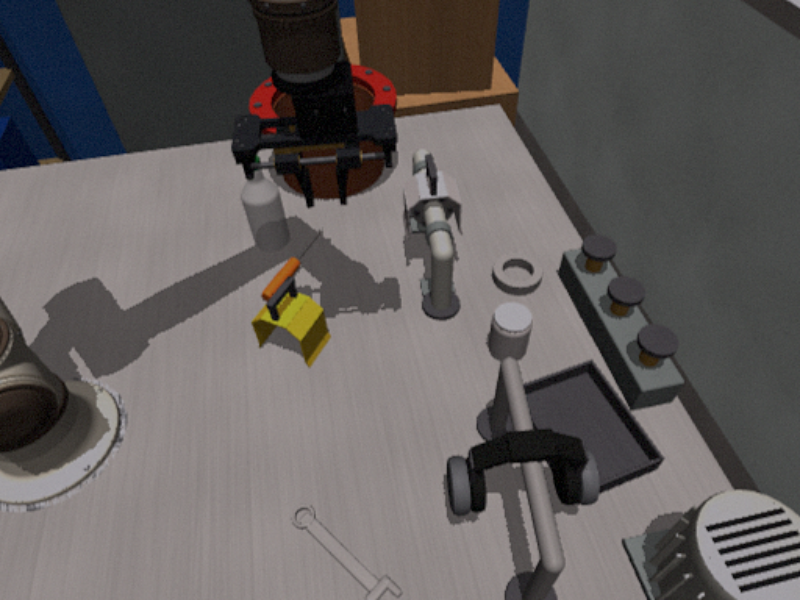

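The shield sits level over the joint at (435,195), its roof top at about 0.171 m as expected. The ears hang on the rail at (525,450), and nothing else has moved.

```bash
python3 -c "
from station import r
print(r.finish_job())"
```

```text
the job is handed in; nothing more can be done
None
```

The job is handed in, but it returned no verdict: the ear defenders hang free on the grab rail, clear of its posts, and the spray shield sits fully down over both flanges, about 1 mm off centre by camera; nothing else looked disturbed, and it took about 33 s of the 69 s allowed.

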